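# Put the spare separation column away in the column drawer

### The arm

A 6-joint arm with a two-finger parallel gripper is mounted at the origin on a cart in front of the work surface, level with it; the furniture and walls round the work are solid. World frame = base frame: x ahead of the robot, y to its left, z up, the work surface at z = 0. Lengths are in mm, angles in rad, forces in N, time in s.
With the tool pointing down it reaches from about 350 to 775 mm from the base axis. Payload 7.3 kg.
Tool frame: the origin (TCP) lies between the finger pads; the fingertips stand bot.tips_ahead ahead of it and the grasp point (between the pads) lies 6 mm ahead of it (bot.tips_ahead is the distance from the TCP to the fingertips, in mm); z points along the fingers, y is the line along which they close (so a half turn about z gives the same grasp; the last joint's range is limited). The gripper opens to 92 mm and grips with 3 to 60 N. Pads are 19 mm wide; open, the fingers measure 130 mm over their backs; the gripper's body (75 mm by 190 mm) begins 47 mm behind the grasp point.
Start: joints at [1.068, 0.342, 1.524, -0, 1.275, -0.146], TCP at [183.356, 491.958, 251.741] pointing down, gripper open.
Joint ranges: [-2.53, 2.53], [-0.77, 2.02], [0.04, 2.7], [-1, 4.14], [0.28, 2.66], [-3.11, 3.11]. Speed limits (rad/s): [2.57, 2.57, 3.14, 3.14, 3.14, 3.14].

### API

Orientations are given as [roll, pitch, yaw] about the fixed x, y, z axes, in that order (R = Rz(yaw) Ry(pitch) Rx(roll)).
In Python, from plant import bot gives the robot as it stands. The module is installed in compiled form; this text tells all that it offers.
- The arm moves only by the tool step_arm, never from a script. Its argument "targets" is one flat list of numbers, 7 for each row, row after row: the opening, from 0 (shut) to 1 (fully open), then the shift along the tool's x, y, z each as a share of 100 mm, from -1 to 1, then the turn, a rotation vector about the tool's x, y, z each as a share of pi/4 rad, from -1 to 1. A call has 1 to 20 rows; each row is the pose to reach, as a shift and turn from the pose commanded when the call began, along the tool's axes at that moment; what a row does not reach only later rows make up. A row lasts 1/8 s, in which the tool goes at most 62.5 mm and 10.7 degrees, less where a joint would pass 70% of its speed; a pose out of reach is approached as far as the arm can. A call with a number of a shift or a turn outside -1 to 1 is refused whole. A call with a gripper value outside its range is refused whole. The fingers move at their own pace and stop on an object; the grip force is fixed at half the most. Time passes only in rows, so rows that repeat a pose let the fingers close. It gives the time, the measured TCP pose, the force, the opening and the grip force at its end, in the units of the state.
- bot.get_obs(): the state, without advancing time (a new reading comes with each control period).
- bot.capture(name): name is "scene" or "top" or "wrist"; returns (picture, depth): 400x640x3 uint8, blue, green, red; 400x640 float32, mm along the optical axis (not along the pixel's ray), 0 where there is no reading.
- bot.camera_info(name): a dict with "fx", "fy", "cx", "cy" (pixels), "k1" (the pictures are not rectified: a ray, as slopes to the right and down, at radius r is drawn at 1 + k1 r^2 times it, then the intrinsics apply), "camera_from_world" (4x4, takes a point from world to camera coordinates); the wrist camera has in their place "hand_eye" (4x4, takes a point from camera to tool coordinates, whose origin is the TCP and whose axes are the flange's). Camera axes: x right, y down, z forward; pixel columns grow to the right and rows downward; lengths in mm; the calibration is good to about 2 mm. A picture is of the moment at which its call begins: read the wrist's pose just before it. camera_info takes no time and is no camera call.
- bot.close_job(): hands the job in; it is judged then, once.
The state is a dict: "time": time; "joint_positions": joint angles; "dq": joint speeds; "tau": joint torques, N m; "tool_pos": TCP position; "tcp_rot": TCP orientation; "contact_force": force on the tool from outside, world axes, zero at the start; "moment": the same for the moment, N m; "grip_width": finger opening in mm; "finger_force": force on a finger pad.
Only numpy, scipy, OpenCV 4.12 (cv2) and the standard library are available. Lean on these libraries where they do the work, as an engineer would, in place of code of your own. Each camera call takes 0.05 s, during which the arm holds its last target. There are 200 camera calls.

### The job

Put the loose separation column away: pull the part-open drawer of the low grey cabinet right out, lay the column gently in the empty front pair of V saddles (the rear pair already holds a column), let go, and push the drawer gently shut until its front is fully home. The packed column must not be dropped nor the drawer slammed, and everything else stays where it stands.

Things in the scene. Friction and masses are not known exactly. Their poses are not given: they have to be found in the camera images.
- column: the loose column to put away: beige separation column, a rod 128 mm long with end nuts, lying on the worktop right of the cabinet, 0.06 to 0.13 kg. Grip it as a cylinder of 19 mm diameter (middle 95 mm; the ends taper). Origin on its underside below the middle. Its long axis is NOT a body axis: use the end points. Same either way round; it may roll about its axis
- column_end_a (a point): point on the column's axis, 45 mm from its middle, inside one end nut; 9.5 mm above the worktop at the start
- column_end_b (a point): the same at the other end; the middle of the column is half way between the two points
- cabinet: low grey steel cabinet with one white-fronted drawer, 165 (x) x 210 (y) x 85 mm tall, fixed, may be turned a little; origin centre of underside; front faces its -x, towards the robot. The underside of its front rail, 67 mm above the worktop and 11 to 17 mm behind the shut drawer's outer face, clears a seated column by 9 mm; a column lying on the ridges jams there
- drawer (a joint): how far the drawer is out, m: 0 shut (front home), 0.12 at the outer stop. It slides along the cabinet's -x and stays where it is left (about 2.5 N friction, light damping, no spring). Starts 0.02 to 0.06 out. 168 mm wide inside; two dark notched bars, each 10 mm wide, stand 38 mm left and right of its middle (66 mm free between), with 90 degree V notches 33 mm wide at the top: a front and a rear pair
- saddles (a point): where the middle of a column seated in the EMPTY front pair of notches has its axis: 48 mm above the worktop, 56 mm behind the drawer's outer face; x into the cabinet, y along the column's lie, z up; moves with the drawer. Ridge tops 3 mm above it, drawer floor 24 mm below, front panel's inner face 46 mm before it, its top edge 35 mm above; the stored column's axis 52 mm behind
- handle (a point): middle of the drawer's steel bow handle: bar of 10 mm diameter along the drawer's y, straight over 52 mm, its axis 40 mm in front of the drawer front (35 mm clear between), 51 mm above the worktop and 34 mm below the cabinet's top. Axes as the saddles' (x into the cabinet); moves with the drawer
- front_face (a point): point of the drawer front's outer face behind the handle's middle; the white front is 206 mm wide, 10 mm thick, and reaches from 13 to 83 mm above the worktop
- timer: grey bench timer, 71x77x50 mm, standing on the cabinet top, at least 50 mm behind its front; origin centre of underside; not to be disturbed
- flask_b2: glass volumetric flask, 66 mm diameter, 213 mm tall, at the back, between the small beaker and the notebook; origin centre of underside; not to be disturbed
- beaker_small: small clear beaker, 59 mm diameter, 64 mm tall, right of the cabinet; origin centre of underside; not to be disturbed
- vial_0: amber screw vial with blue cap, 24 mm diameter, 73 mm tall, standing to the left of the cabinet; origin centre of underside; not to be disturbed
- vial_1: amber screw vial with blue cap, 24 mm diameter, 73 mm tall, standing to the left of the cabinet; origin centre of underside; not to be disturbed
- vial_3: amber screw vial with blue cap, 24 mm diameter, 73 mm tall, standing to the left of the cabinet; origin centre of underside; not to be disturbed
- jar_b1: white reagent jar with red cap, 44 mm diameter, 94 mm tall, left of the cabinet; origin centre of underside; not to be disturbed
Not all that is in view belongs to the job. Leave any turquoise look-alike of the column alone.

How it is judged (in metres and radians):
On the way, in this order (a step that is already met when the one before it is completed fails the run):
1. the drawer is pulled out at least 100 mm (value of joint drawer above 0.1 m), for 0.2 s.
2. the column lies in the front saddles of the open drawer and is let go (x of column_end_a in the frame of saddles between -0.006 and 0.006 m and z of column_end_a in the frame of saddles between -0.006 and 0.006 m and x of column_end_b in the frame of saddles between -0.006 and 0.006 m and z of column_end_b in the frame of saddles between -0.006 and 0.006 m and contact force between column and the fingers below 0.05 N and value of joint drawer above 0.08 m), for 0.2 s.
3. the drawer is pushed home with the column in its saddles (x of column_end_a in the frame of saddles between -0.006 and 0.006 m and z of column_end_a in the frame of saddles between -0.006 and 0.006 m and x of column_end_b in the frame of saddles between -0.006 and 0.006 m and z of column_end_b in the frame of saddles between -0.006 and 0.006 m and value of joint drawer below 0.004 m), for 0.2 s.
At the end, for the whole second after the job is handed in: the drawer is shut to within 4 mm, and the column, released and at rest, lies in the front saddles: both end points of its axis within 6 mm of the saddle line, fore and aft and in height (all of step 3 and contact force between column and the fingers below 0.05 N and linear speed of column below 0.02 m/s); the robot touches nothing.
It fails at once if the column is dropped (more than about 18 mm of free fall: over 0.6 m/s while not in the fingers) (linear speed of column above 0.6 m/s and contact force between column and the fingers below 0.05 N).
It fails at once if the drawer is slammed (closing faster than 0.35 m/s) (velocity of joint drawer below -0.35 m/s).
It fails at once if a bystander (timer, flask, beaker, vial, jar) is shifted or knocked by more than 30 mm (distance of any of timer, flask_b2, beaker_small, vial_0, vial_1, vial_3, jar_b1 from where it was at the start of the episode above 0.03 m).
It also fails if it takes over 59 s, if anything falls off the work surface, if the arm or the gripper's body presses on something with over 40 N, if the wrist force passes 120 N, or if a joint passes its speed limit or range.

## Working session

There is one attempt and no reset: what is moved stays moved. The work goes in short steps, Python scripts to look and compute and a tool call to move; the robot and the scene stay as the last step left them, time stands still between calls to the robot, and variables do not carry over. Pictures are saved under pics/ and viewed, at most 10 in all, crops included, and the job is handed in when it is done.

Besides the shell and the picture viewer there is one more tool, called as a command line: name --argument value ..., lists and objects as JSON in quotes. step_arm: Moves the arm, as the interface text tells. Shift numbers are shares of 100 mm and turn numbers shares of pi/4 rad, none past 1 either way. Its arguments: {"type":"object","properties":{"targets":{"type":"array"}},"required":["targets"]}

```bash
mkdir -p pics; cat > h.py <<'E'
import numpy as np, cv2
from plant import bot
from scipy.spatial.transform import Rotation as R
def undist(info,u,v):
    xd,yd=(u-info["cx"])/info["fx"],(v-info["cy"])/info["fy"]
    x,y=xd,yd
    for _ in range(20):
        s=1+info["k1"]*(x*x+y*y); x,y=xd/s,yd/s
    return x,y
def wfc(name,obs=None):
    i=bot.camera_info(name)
    if name!="wrist": return np.linalg.inv(np.array(i["camera_from_world"]))
    T=np.eye(4);T[:3,:3]=R.from_euler("xyz",obs["tcp_rot"]).as_matrix();T[:3,3]=obs["tool_pos"]
    return T@np.array(i["hand_eye"])
def cloud(name,d,obs=None):
    i=bot.camera_info(name);v,u=np.mgrid[0:400,0:640].astype(float)
    x,y=undist(i,u,v);P=np.stack([x*d,y*d,d,np.ones_like(d)],-1)
    W=(P@wfc(name,obs).T)[...,:3]; W[d<=0]=np.nan; return W
def onplane(name,u,v,z,obs=None):
    x,y=undist(bot.camera_info(name),u,v);T=wfc(name,obs)
    r=T[:3,:3]@np.array([x,y,1]);o=T[:3,3];return o+r*(z-o[2])/r[2]
def snap(name,tag):
    o=bot.get_obs();p,d=bot.capture(name);cv2.imwrite(f"pics/{tag}.png",p)
    np.savez(f"{tag}.npz",p=p,W=cloud(name,d,o));return o,p
E
python3 - <<'E'
from h import *
print(bot.tips_ahead, bot.get_obs())
for n in("scene","top"):snap(n,n+"0"); print(n,wfc(n)[:3,3])
print(np.array(bot.camera_info("wrist")["hand_eye"]).round(2))
E
```

```text
25.0 {'time': 0.0, 'joint_positions': array([ 1.06800936e+00,  3.42713317e-01,  1.52501858e+00,  2.12437918e-05,
        1.27542376e+00, -1.45961214e-01]), 'dq': array([ 0.00148724, -0.00091042,  0.00027236, -0.00029087, -0.00094943,
       -0.00039474]), 'tau': array([ 8.20058231e-04, -4.31232941e+01, -2.44225770e+01,  7.20080500e-02,
        5.57054719e-02, -9.75251965e-05]), 'tool_pos': array([183.15433816, 491.61376719, 251.04928202]), 'tcp_rot': array([-3.14004922e+00, -2.47427040e-04,  2.78476051e+00]), 'contact_force': array([-0.10331254,  0.10049679,  0.50890715]), 'moment': array([ 0.01109994,  0.01581832, -0.00904276]), 'finger_force': 0.0, 'grip_width': 91.61370148336488}
scene [-175.78756219 1266.40761786  716.27380155]
top [ 4.63705345e+02 -5.59354708e-01  1.17758106e+03]
[[  -0.     -0.97   -0.25   66.58]
 [   1.     -0.     -0.      0.94]
 [   0.     -0.25    0.97 -133.74]
 [   0.      0.      0.      1.  ]]
```

View pics/top0.png

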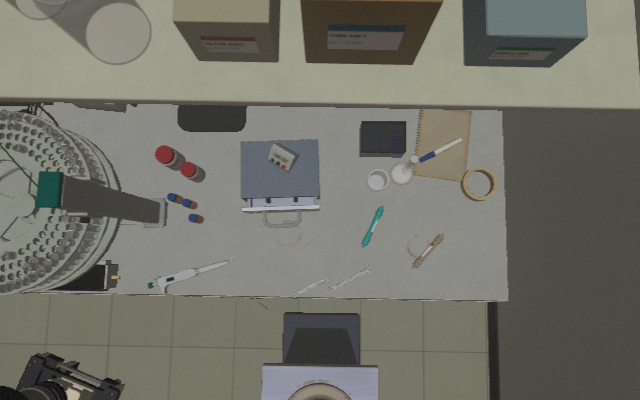

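View pics/scene0.png

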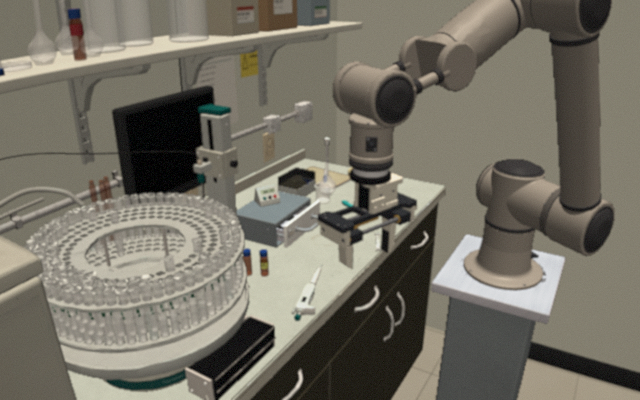

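The top view shows the cabinet at (280,170), its drawer front at about row 208 and its handle at about (283,224). The beige column is at (428,250), with a turquoise look-alike at (373,226). Next I'll enlarge that area.

```bash
python3 - <<'E'
from h import *
z=np.load("top0.npz");p=z["p"];W=z["W"]
a=cv2.resize(p[180:240,225:335],None,fx=7,fy=7,interpolation=cv2.INTER_CUBIC)
b=cv2.resize(p[225:275,400:460],None,fx=3.5,fy=3.5,interpolation=cv2.INTER_CUBIC)
c=np.zeros((600,770,3),np.uint8);c[:420]=a;c[422:422+175,:210]=b
cv2.imwrite("pics/crop.png",c)
for u,v in[(242,145),(318,145),(242,195),(318,195)]: print(u,v,W[v,u].round(1))
# column: points above table
m=np.zeros((400,640),bool);m[225:275,400:460]=1
m&=(p.max(2).astype(int)-p.min(2)>18)&(p[...,2]<190)
P=W[m];P=P[np.isfinite(P[:,0])];c=P.mean(0);print(len(P),c,P[:,2].min(),P[:,2].max());u,s,vt=np.linalg.svd(P[:,:2]-c[:2],full_matrices=False);print(vt[0],((P[:,:2]-c[:2])@vt[0]).min(),((P[:,:2]-c[:2])@vt[0]).max())
E
```

```text
242 145 [739.8 223.5  85.1]
318 145 [764.9  20.6   1.5]
242 195 [604.3 218.2  84.3]
318 195 [608.3  16.5  81.3]
184 [ 465.61315792 -290.85142555   14.20775439] -2.755100021315684 22.036837223939074
[-0.74934596  0.6621787 ] -64.76370387305204 62.62797722850406
```

View pics/crop.png

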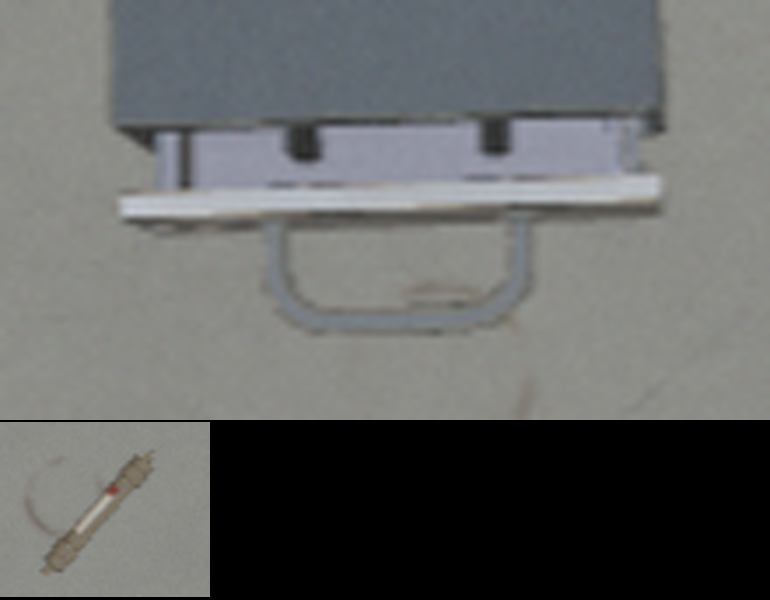

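The crop shows the handle bar running from (310,322) to (475,318), and the drawer front's top outer edge from (120,215) to (660,196). The column's ends are at (150,455) and (45,570).

```bash
python3 - <<'E'
from h import *
f=lambda x,y,z:onplane("top",225+(x+.5)/7-.5,180+(y+.5)/7-.5,z)
L,Rr=f(120,215,83),f(660,196,83);print("front",L,Rr,np.arctan2(*(L-Rr)[:2])) 
h1,h2=f(270,270,51),f(528,265,51);print("handle legs",h1,h2,(h1+h2)/2)
print("bar",f(310,321,51),f(475,318,51),f(398,320,51))
cl,cr=f(113,122,85),f(658,108,85);print("cab front top",cl,cr,np.arctan2(*(cl-cr)[:2]))
g=lambda x,y:onplane("top",400+(x+.5)/3.5-.5,225+(y-422+.5)/3.5-.5,9.5)
a,b=g(150,455),g(45,570);print("col",a,b,(a+b)/2,np.linalg.norm(a-b))
z=np.load("top0.npz");p=z["p"];W=z["W"]
# handle and front fits from depth
H=W[180:240,225:335].reshape(-1,3)
k=(H[:,2]>40)&(H[:,2]<65)&(H[:,0]<540);Q=H[k];print(len(Q),Q.mean(0),Q[:,1].min(),Q[:,1].max())
for r in (W[:,245],):pass
E
```

```text
front [563.65983227 217.54919203  83.        ] [574.5187635   13.55751144  83.        ] -0.053182030393905046
handle legs [546.1856942  164.82579696  51.        ] [549.91591574  64.71380668  51.        ] [548.05080497 114.76980182  51.        ]
bar [526.66708457 148.64457638  51.        ] [528.96798828  84.74957194  51.        ] [527.66180358 114.56259381  51.        ]
cab front top [598.78801214 221.23576223  85.        ] [607.82039897  14.93042466  85.        ] -0.04375370202840499
col [ 513.38864307 -333.96978785    9.5       ] [ 420.68739835 -249.10487446    9.5       ] [ 467.03802071 -291.53733116    9.5       ] 125.68044516875216
135 [529.46117105 117.1423705   53.63271215] 69.75238400387106 164.74319611982898
```

step_arm --targets '[0,-0.32,-0.15,0,0,0,0,0,-0.64,-0.3,0,0,0,0,0,-0.95,-0.45,0,0,0,0]'

```text
time: 0.48
tool_pos: [257.1, 415.7, 251.4]
tcp_rot: [-3.141, -0.0, 2.785]
contact_force: [0.2, -0.2, -0.4]
grip_width: 66.7
finger_force: 0.0
```

step_arm --targets '[0,-0.32,-0.15,0,0,0,0,0,-0.64,-0.3,0,0,0,0,0,-0.95,-0.45,0,0,0,0]'

```text
time: 0.85
tool_pos: [330.5, 340.3, 251.5]
tcp_rot: [-3.141, -0.0, 2.785]
contact_force: [0.7, -0.4, -0.6]
grip_width: 36.4
finger_force: 0.0
```

step_arm --targets '[0,-0.32,-0.15,0,0,0,0,0,-0.64,-0.3,0,0,0,0,0,-0.95,-0.45,0,0,0,0]'

```text
time: 1.23
tool_pos: [403.8, 264.9, 251.4]
tcp_rot: [-3.141, -0.0, 2.785]
contact_force: [-0.6, -0.4, -0.7]
grip_width: 6.7
finger_force: 0.0
```

step_arm --targets '[0,-0.32,-0.15,0,0,0,0,0,-0.64,-0.3,0,0,0,0,0,-0.95,-0.45,0,0,0,0]'

```text
time: 1.6
tool_pos: [477.1, 189.6, 251.4]
tcp_rot: [-3.141, -0.001, 2.785]
contact_force: [-0.3, 0.0, -0.3]
grip_width: 0.8
finger_force: 0.0
```

step_arm --targets '[0,-0.32,-0.15,0,0,0,-0.17,0,-0.64,-0.3,0,0,0,-0.34,0,-0.95,-0.45,0,0,0,-0.52,0,-0.95,-0.45,0,0,0,-0.52,0,-0.95,-0.45,0,0,0,-0.52]'

```text
time: 2.22
tool_pos: [549.3, 115.5, 251.3]
tcp_rot: [3.141, -0.001, -3.092]
contact_force: [-0.5, 0.4, -0.8]
grip_width: 0.6
finger_force: 0.0
```

```bash
python3 - <<'E'
from h import *
o,p=snap("wrist","w1");print(o["time"],o["tool_pos"],o["tcp_rot"],o["contact_force"])
E
```

```text
2.225 [549.27523593 115.51677679 251.26790332] [ 3.14116940e+00 -1.31740654e-03 -3.09164458e+00] [-0.52613884  0.41623842 -0.78198415]
```

View pics/w1.png

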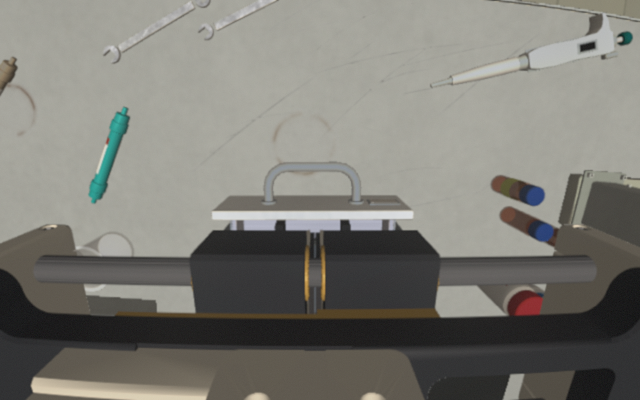

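Wrist view: the handle bar is at about (312,167), with legs at (268,200) and (357,200), and the front's top outer edge runs along row 210 from u=214 to 412. The handle is well aligned with the tool.

```bash
python3 - <<'E'
from h import *
o=bot.get_obs()
for n,u,v,z in[("bar",312,167,52),("barL",285,167,52),("barR",340,167,52),("topedgeL",214,210,83),("R",412,209,83),("leg",268,201,51),("leg2",357,200,51)]:print(n,onplane("wrist",u,v,z,o).round(1))
z=np.load("w1.npz");W=z["W"]
for u,v in[(312,167),(312,166),(312,186),(312,213)]:print(W[v,u])
E
```

```text
bar [531.3 112.6  52. ]
barL [532.8  83.7  52. ]
barR [529.8 142.6  52. ]
topedgeL [575.4  15.6  83. ]
R [564.1 215.8  83. ]
leg [571.6  65.9  51. ]
leg2 [565.5 164.1  51. ]
[530.70474074 112.35586701  56.2930694 ]
[529.70204535 112.30460709  55.874022  ]
[562.70195248 113.45329193   0.59019911]
[573.54370701 114.60747998  82.56628845]
```

step_arm --targets '[0,0,0,0.33,0,0,0,0,0,0,0.66,0,0,0,0,0,0,1,0,0,0]'

```text
time: 2.65
tool_pos: [549.2, 116.3, 151.2]
tcp_rot: [3.141, 0.001, -3.089]
contact_force: [0.6, 0.4, -0.4]
grip_width: 0.4
finger_force: 0.0
```

step_arm --targets '[0,0,0,0.25,0,0,0,0,0,0,0.5,0,0,0,0,0,0,0.7,0,0,0,0,0,0,0.9,0,0,0,0,0,0,0.9,0,0,0]'

```text
time: 3.28
tool_pos: [548.3, 116.0, 60.7]
tcp_rot: [3.141, -0.003, -3.089]
contact_force: [-0.0, 0.2, -0.0]
grip_width: 0.7
finger_force: 0.0
```

step_arm --targets '[0,0.05,0,0,0,0,0,0,0.15,0,0,0,0,0,0,0.25,0,0,0,0,0,0,0.35,0,0,0,0,0,0,0.45,0,0,0,0,0,0,0.55,0,0,0,0,0,0,0.65,0,0,0,0,0,0,0.73,0,0,0,0,0,0,0.8,0,0,0,0,0,0,0.85,0,0,0,0,0,0,0.9,0,0,0,0,0,0,0.9,0,0,0,0]'

```text
invalid input
```

```bash
python3 - <<'E'
from h import *
o,p=snap("top","top1");print(o["time"],o["tool_pos"],o["tcp_rot"],o["contact_force"])
a=cv2.resize(p[150:270,225:345],None,fx=5,fy=5,interpolation=cv2.INTER_CUBIC);cv2.imwrite("pics/c1.png",a)
E
```

```text
3.275 [548.34903634 116.04057254  60.70425041] [ 3.14148729 -0.00319467 -3.08941696] [-0.02042775  0.24733815 -0.02695783]
```

View pics/c1.png

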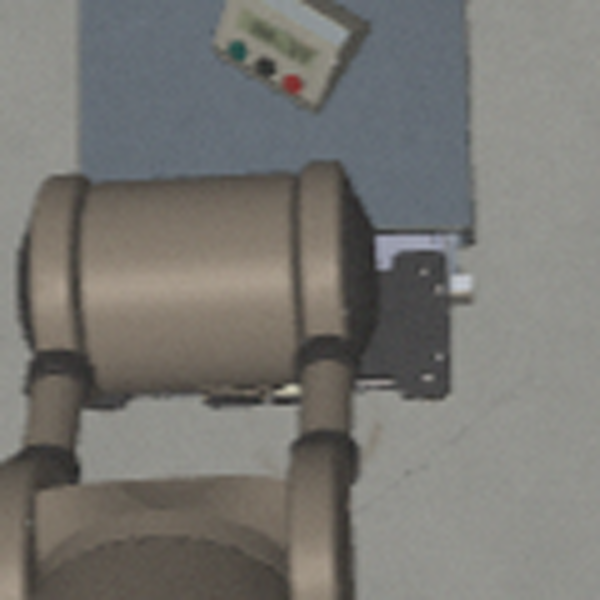

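The pull call was refused because its last row had one number too many. The picture shows the arm over a drawer that hasn't moved yet. I'll send the pull again.

step_arm --targets '[0,0.05,0,0,0,0,0,0,0.15,0,0,0,0,0,0,0.25,0,0,0,0,0,0,0.35,0,0,0,0,0,0,0.45,0,0,0,0,0,0,0.55,0,0,0,0,0,0,0.65,0,0,0,0,0,0,0.73,0,0,0,0,0,0,0.8,0,0,0,0,0,0,0.85,0,0,0,0,0,0,0.9,0,0,0,0,0,0,0.9,0,0,0]'

```text
invalid input
```

```bash
python3 - <<'E'
from h import *
o,p=snap("wrist","w2");print(o["time"],o["tool_pos"],o["tcp_rot"],o["contact_force"])
E
```

```text
3.325 [549.22573578 115.97259319  61.74956816] [ 3.14145998e+00 -1.00256343e-03 -3.08944849e+00] [ 0.38726435 -0.01647222  0.35892138]
```

step_arm --targets '[0,0.05,0,0,0,0,0,0,0.15,0,0,0,0,0,0,0.25,0,0,0,0,0,0,0.35,0,0,0,0,0,0,0.45,0,0,0,0,0,0,0.55,0,0,0,0,0,0,0.65,0,0,0,0,0,0,0.73,0,0,0,0,0,0,0.8,0,0,0,0,0,0,0.85,0,0,0,0,0,0,0.9,0,0,0,0,0,0,0.9,0,0,0,0,0]'

```text
time: 4.88
tool_pos: [458.9, 110.6, 61.4]
tcp_rot: [3.141, -0.002, -3.09]
contact_force: [-0.4, -0.2, 0.2]
grip_width: 0.9
finger_force: 0.0
```

```bash
python3 - <<'E'
from h import *
o,p=snap("wrist","w2");print(o["time"],o["tool_pos"],o["tcp_rot"],o["contact_force"])
E
```

```text
4.875 [458.87658002 110.60627943  61.40439171] [ 3.14141318e+00 -2.18365200e-03 -3.09006303e+00] [-0.41613534 -0.22322661  0.18474254]
```

step_arm --targets '[0,0.02,0,0,0,0,0,0,0.04,0,0,0,0,0,0,0.04,0,0,0,0,0]'

```text
time: 5.3
tool_pos: [455.7, 110.4, 61.6]
tcp_rot: [3.141, -0.0, -3.09]
contact_force: [1.2, 0.4, -1.0]
grip_width: 0.4
finger_force: 0.7
```

step_arm --targets '[0,0.02,0,0,0,0,0,0,0.03,0,0,0,0,0,0,0.03,0,0,0,0,0]'

```text
time: 5.68
tool_pos: [452.8, 110.2, 61.7]
tcp_rot: [3.141, -0.0, -3.09]
contact_force: [2.1, 0.1, -1.6]
grip_width: 0.7
finger_force: 0.9
```

step_arm --targets '[0,0.02,0,0,0,0,0,0,0.03,0,0,0,0,0,0,0.03,0,0,0,0,0]'

```text
time: 6.05
tool_pos: [449.8, 110.1, 61.8]
tcp_rot: [3.142, -0.0, -3.09]
contact_force: [0.5, 0.3, -0.3]
grip_width: 0.4
finger_force: 0.9
```

step_arm --targets '[0,0.02,0,0,0,0,0,0,0.03,0,0,0,0,0,0,0.03,0,0,0,0,0]'

```text
time: 6.42
tool_pos: [448.7, 110.0, 62.0]
tcp_rot: [3.141, 0.004, -3.09]
contact_force: [7.5, 0.9, -5.4]
grip_width: 0.4
finger_force: 3.7
```

step_arm --targets '[0,-0.05,0,0,0,0,0,0,-0.07,0,-0.2,0,0,0,0,-0.07,0,-0.6,0,0,0,0,-0.07,0,-1,0,0,0]'

```text
time: 6.92
tool_pos: [452.9, 110.2, 162.4]
tcp_rot: [-3.142, -0.003, -3.09]
contact_force: [1.6, 0.8, 0.1]
grip_width: 0.1
finger_force: 0.0
```

step_arm --targets '[0.6,0,0,-0.33,0,0,0,0.6,0,-0.25,-0.6,0,0,0,0.6,0,-0.6,-0.6,0,0,0,0.6,0,-1,-0.6,0,0,0]'

```text
time: 7.42
tool_pos: [458.4, 9.8, 221.9]
tcp_rot: [3.141, -0.001, -3.089]
contact_force: [0.1, -0.7, -0.6]
grip_width: 35.8
finger_force: 0.0
```

step_arm --targets '[0.6,0,-0.33,0,0,0,0,0.6,0,-0.66,0,0,0,0,0.6,0,-1,0,0,0,0]'

```text
time: 7.8
tool_pos: [463.5, -90.3, 221.4]
tcp_rot: [3.141, -0.002, -3.09]
contact_force: [0.7, -1.0, 0.3]
grip_width: 54.9
finger_force: 0.0
```

step_arm --targets '[0.6,0,-0.33,0,0,0,0,0.6,0,-0.66,0,0,0,0,0.6,0,-1,0,0,0,0]'

```text
time: 8.18
tool_pos: [468.7, -190.0, 221.4]
tcp_rot: [3.14, -0.002, -3.09]
contact_force: [0.8, -0.7, -0.2]
grip_width: 54.8
finger_force: 0.0
```

step_arm --targets '[0.6,0,-0.2,0,0,0,0.2,0.6,0,-0.45,0,0,0,0.4,0.6,0,-0.7,0,0,0,0.6,0.6,0,-1,0,0,0,0.8,0.6,0,-1,0,0,0,1,0.6,0,-1,0,0,0,1]'

```text
time: 8.93
tool_pos: [473.9, -289.0, 221.2]
tcp_rot: [-3.142, -0.002, 2.409]
contact_force: [0.1, -0.6, 0.8]
grip_width: 54.8
finger_force: 0.0
```

```bash
python3 - <<'E'
from h import *
o,p=snap("wrist","w3");print(o["time"],o["tool_pos"],o["tcp_rot"],o["contact_force"])
o,p=snap("top","top2")
cv2.imwrite("pics/c2.png",np.vstack([cv2.resize(np.load("w3.npz")["p"],(600,375)),cv2.resize(p[150:240,225:345][:,:],(300,225))@np.eye(3,dtype=np.uint8) if 0 else np.pad(cv2.resize(p[170:260,225:345],(300,225),interpolation=cv2.INTER_CUBIC),((0,0),(0,300),(0,0)))]))
E
```

```text
8.925 [ 473.93965037 -288.97726564  221.15994389] [-3.14154151e+00 -2.37363266e-03  2.40870950e+00] [ 0.11962107 -0.6445289   0.76825211]
```

View pics/c2.png

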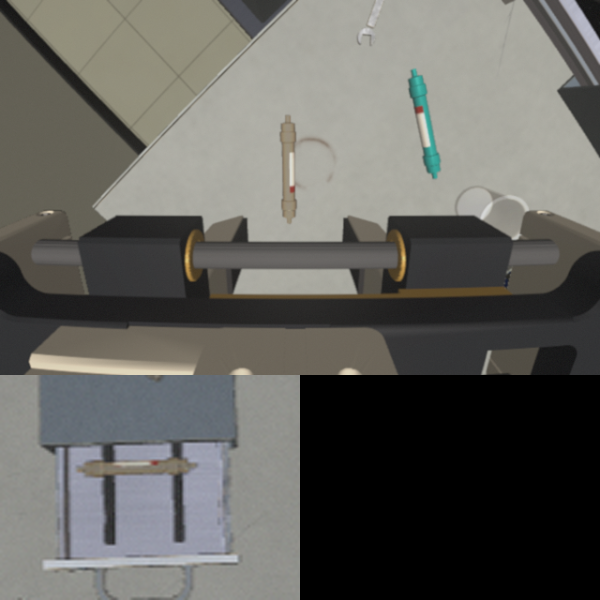

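The column in the wrist view runs from (307,125) to (308,236) in full-image pixels. The drawer is right out, and the stored column's middle is at crop (137,467).

```bash
python3 - <<'E'
from h import *
z=np.load("w3.npz");o=bot.get_obs();k=640/600
a=onplane("wrist",288*k,117*k,9.5,o);b=onplane("wrist",289*k,221*k,9.5,o)
m=(a+b)/2;print(a,b,m,np.linalg.norm(a-b),np.arctan2(*(a-b)[1::-1]))
p=z["p"].astype(int);W=z["W"]
M=np.zeros((400,640),bool);M[115:245,290:330]=1
M&=(W[...,2]>5)&(W[...,2]<25);Q=W[M][:,:2]
c=Q.mean(0);vt=np.linalg.svd(Q-c,full_matrices=False)[2];s=(Q-c)@vt[0];print(len(Q),c,c+vt[0]*(s.min()+s.max())/2,s.max()-s.min(),np.arctan2(vt[0][1],vt[0][0]),W[M][:,2].max())
t=R.from_euler("xyz",o["tcp_rot"]).as_matrix().T@(np.r_[m[:2],28.]-o["tool_pos"]);print("shift",t)
f=lambda x,y,z:onplane("top",225+(x+.5)*.4-.5,170+(y-375+.5)*.4-.5,z)
for n,x,y,h in[("stA",80,469,48),("stB",196,466,48),("st mid",138,467.5,48),("edgeL",44,567,83),("edgeR",238,560,83),("bars",109,540,51),("bars",179,539,51),("cabL",40,446,85),("cabR",235,443,85)]:print(n,f(x,y,h).round(1))
E
```

```text
[ 423.05064618 -251.83898532    9.5       ] [ 518.0994445  -336.27352376    9.5       ] [ 470.57504534 -294.05625454    9.5       ] 127.13561791558932 2.4152635506622087
1523 [ 467.0456205 -291.6508566] [ 469.52622587 -293.85351866] 129.76631639248887 -0.726119533081796 20.894761500370578
shift [ -1.0604458   -6.45795824 193.46238234]
stA [575.8 183.9  48. ]
stB [581.3  57.2  48. ]
st mid [578.6 120.5  48. ]
edgeL [468.4 212.2  83. ]
edgeR [479.4   9.   83. ]
bars [498.9 149.2  51. ]
bars [501.3  73.5  51. ]
cabL [595.8 221.2  85. ]
cabR [602.7  14.5  85. ]
```

step_arm --targets '[0.6,0,-0.06,0.33,0,0,0,0.6,0,-0.06,0.66,0,0,0,0.6,-0.01,-0.06,1,0,0,0]'

```text
time: 9.4
tool_pos: [471.3, -293.8, 121.0]
tcp_rot: [3.141, 0.0, 2.411]
contact_force: [0.2, -1.0, 0.3]
grip_width: 55.2
finger_force: 0.0
```

step_arm --targets '[0.6,0,0,0.3,0,0,0,0.6,0,0,0.6,0,0,0,0.6,0,0,0.8,0,0,0,0.6,0,0,0.94,0,0,0,0.6,0,0,0.94,0,0,0]'

```text
time: 10.02
tool_pos: [471.0, -293.7, 27.0]
tcp_rot: [3.142, -0.002, 2.409]
contact_force: [0.2, 0.5, 0.2]
grip_width: 55.4
finger_force: 0.0
```

step_arm --targets '[0,0,0,0,0,0,0,0,0,0,0,0,0,0,0,0,0,0,0,0,0,0,0,0,0,0,0,0,0,0,0,0,0,0,0,0,0,0,0,0,0,0]'

```text
time: 10.78
tool_pos: [471.4, -294.4, 27.9]
tcp_rot: [3.142, 0.0, 2.408]
contact_force: [-0.1, -0.9, 1.8]
grip_width: 17.8
finger_force: 30.0
```

step_arm --targets '[0,0,0,-0.1,0,0,0,0,0,0,-0.35,0,0,0,0,0,0,-0.7,0,0,0,0,0,0,-1,0,0,0]'

```text
time: 11.28
tool_pos: [471.3, -294.2, 129.2]
tcp_rot: [3.141, 0.0, 2.408]
contact_force: [0.2, -0.5, -2.1]
grip_width: 17.8
finger_force: 30.0
```

step_arm --targets '[0,0,0,-0.33,0,0,0,0,0,0,-0.66,0,0,0,0,0,0,-1,0,0,0]'

```text
time: 11.65
tool_pos: [471.0, -294.0, 229.1]
tcp_rot: [3.141, -0.0, 2.408]
contact_force: [-0.1, -0.9, -0.7]
grip_width: 18.0
finger_force: 30.0
```

step_arm --targets '[0,0,0,-0.3,0,0,0,0,0.15,0.2,-0.4,0,0,0,0,0.35,0.5,-0.4,0,0,0,0,0.58,0.85,-0.4,0,0,0]'

```text
time: 12.15
tool_pos: [484.9, -191.5, 268.1]
tcp_rot: [3.141, 0.0, 2.407]
contact_force: [0.8, 0.3, -1.6]
grip_width: 17.9
finger_force: 30.0
```

step_arm --targets '[0,0.19,0.28,0,0,0,0,0,0.38,0.57,0,0,0,0,0,0.57,0.85,0,0,0,0]'

```text
time: 12.52
tool_pos: [499.6, -89.8, 268.1]
tcp_rot: [3.141, -0.0, 2.408]
contact_force: [-0.3, -0.3, -1.6]
grip_width: 17.8
finger_force: 30.0
```

step_arm --targets '[0,0.19,0.28,0,0,0,0,0,0.38,0.57,0,0,0,0,0,0.57,0.85,0,0,0,0]'

```text
time: 12.9
tool_pos: [514.1, 11.5, 268.1]
tcp_rot: [3.142, -0.0, 2.408]
contact_force: [1.1, -0.2, -1.1]
grip_width: 17.7
finger_force: 30.0
```

step_arm --targets '[0,0.15,0.2,0,0,0,0.2,0,0.3,0.42,0,0,0,0.4,0,0.45,0.65,0,0,0,0.6,0,0.58,0.87,0,0,0,0.8,0,0.58,0.87,0,0,0,1,0,0.58,0.87,0,0,0,1]'

```text
time: 13.65
tool_pos: [529.2, 114.0, 267.9]
tcp_rot: [-3.141, -0.0, 1.624]
contact_force: [-1.4, -1.2, -1.2]
grip_width: 17.9
finger_force: 30.0
```

```bash
python3 - <<'E'
from h import *
o,p=snap("wrist","w4");print(o["time"],o["tool_pos"],o["tcp_rot"],o["contact_force"])
E
```

```text
13.65 [529.24490301 113.95051782 267.89239769] [-3.14130076e+00 -3.23119586e-06  1.62446231e+00] [-1.42295109 -1.17756896 -1.19167575]
```

View pics/w4.png

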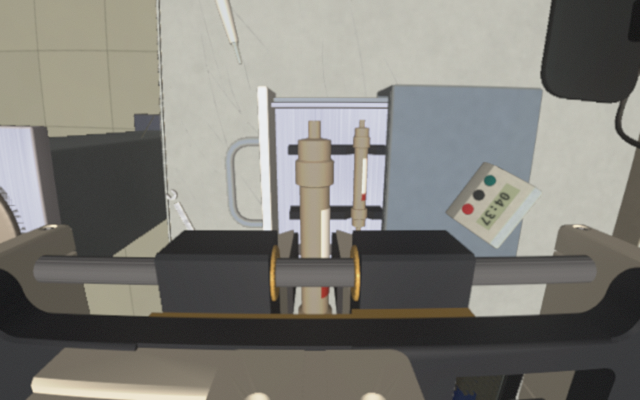

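Wrist view: the column is held over the drawer. The front's outer top edge is at u≈258, the handle bar is at u≈231 (v 180), and the stored column's axis runs from (362,125) to (358,224). The bars are at v≈150 and v≈212. The held column's far end is at (314,125).

```bash
python3 - <<'E'
from h import *
o=bot.get_obs();z=np.load("w4.npz");W=z["W"];p=z["p"].astype(int)
yaw=0.055;X=np.array([np.cos(yaw),np.sin(yaw)]);Y=np.array([-X[1],X[0]])
T=o["tool_pos"][:2]
for n,u,v,h in[("edge",258.5,90,83),("edge2",259,225,83),("handle",231,180,51),("st",362,130,48),("st2",358.5,220,48),("bar far",292,150,51),("bar near",292,212,51),("heldEnd",314.5,122,250)]:
  q=onplane("wrist",u,v,h,o)[:2]; print(n,q.round(1),"rel",((q-T)@X).round(1),((q-T)@Y).round(1))
M=np.zeros((400,640),bool);M[120:228,340:380]=1
M&=(W[...,2]>48)&(W[...,2]<66);Q=W[M][:,:2];c=Q.mean(0);vt=np.linalg.svd(Q-c,full_matrices=False)[2]
print("stored",len(Q),c,(c-T)@X,vt[0])
M[:]=0;M[120:235,225:242]=1;M&=(W[...,2]>46)&(W[...,2]<66);Q=W[M][:,:2];Q=Q[abs((Q-T)@Y-(-5))<60];c=Q.mean(0);vt=np.linalg.svd(Q-c,full_matrices=False)[2];print("handle",len(Q),c,(c-T)@X,vt[0],W[M][:,2].max())
M[:]=0;M[118:230,290:335]=1;M&=(W[...,2]>240);Q=W[M];c=Q.mean(0);vt=np.linalg.svd(Q-c,full_matrices=False)[2];print("held",len(Q),c,(c[:2]-T)@X,vt[0])
E
```

```text
edge [470.8 207.9] rel -53.3 97.2
edge2 [473.1  69.5] rel -58.6 -41.1
handle [435.  110.7] rel -94.4 2.2
st [579.9 174.5] rel 53.9 57.9
st2 [585.4  70. ] rel 53.6 -46.8
bar far [503.5 148.4] rel -23.8 36.1
bar near [506.2  76.5] rel -25.1 -35.9
heldEnd [526.9 181. ] rel 1.3 67.4
stored 1765 [581.12286402 123.15287866] 52.2689932727146 [ 0.07147358 -0.99744249]
handle 739 [437.27791916 110.04884332] -92.0787995853223 [ 0.01382834 -0.99990438] 58.58789403918655
held 3257 [528.16056838 155.12836762 256.43304607] 1.1445482861219074 [ 0.06087363 -0.99798979  0.01762884]
```

step_arm --targets '[0,0,0,0.33,0,0,0,0,0,0,0.66,0,0,0,0,0,0,1,0,0,0]'

```text
time: 14.08
tool_pos: [529.6, 113.2, 167.1]
tcp_rot: [3.141, -0.0, 1.625]
contact_force: [-0.2, -0.1, -1.3]
grip_width: 17.8
finger_force: 30.0
```

step_arm --targets '[0,0,0,0.3,0,0,0,0,0,0,0.55,0,0,0,0,0,0,0.75,0,0,0,0,0,0,0.88,0,0,0,0,0,0,0.95,0,0,0,0,0,0,0.98,0,0,0,0,0,0,0.98,0,0,0]'

```text
time: 14.95
tool_pos: [529.8, 113.7, 70.1]
tcp_rot: [3.141, -0.0, 1.623]
contact_force: [-0.1, 0.2, -1.5]
grip_width: 17.9
finger_force: 30.0
```

step_arm --targets '[0,0,0,0.01,0,0,0,0,0,0,0.02,0,0,0,0,0,0,0.02,0,0,0]'

```text
time: 15.32
tool_pos: [529.6, 113.7, 67.8]
tcp_rot: [3.141, -0.0, 1.623]
contact_force: [0.2, -0.0, -1.1]
grip_width: 18.1
finger_force: 30.0
```

step_arm --targets '[0,0,0,0.01,0,0,0,0,0,0,0.02,0,0,0,0,0,0,0.02,0,0,0]'

```text
time: 15.7
tool_pos: [530.0, 113.7, 66.6]
tcp_rot: [3.14, -0.0, 1.622]
contact_force: [-1.6, -0.3, 6.6]
grip_width: 17.9
finger_force: 30.0
```

step_arm --targets '[0,0,0,0.01,0,0,0,0,0,0,0.01,0,0,0]'

```text
time: 15.95
tool_pos: [530.4, 113.8, 66.2]
tcp_rot: [3.139, -0.0, 1.622]
contact_force: [-1.1, -0.3, 10.1]
grip_width: 18.2
finger_force: 30.0
```

step_arm --targets '[0.21,0,0,-0.01,0,0,0,0.25,0,0,-0.01,0,0,0,0.3,0,0,-0.01,0,0,0,0.33,0,0,-0.01,0,0,0,0.33,0,0,-0.01,0,0,0,0.33,0,0,-0.01,0,0,0]'

```text
time: 16.7
tool_pos: [529.5, 113.7, 65.7]
tcp_rot: [-3.142, -0.0, 1.622]
contact_force: [-0.4, -0.2, 0.4]
grip_width: 30.0
finger_force: 0.0
```

step_arm --targets '[0.33,0,0,-0.1,0,0,0,0.33,0,0,-0.3,0,0,0,0.33,0,0,-0.6,0,0,0,0.33,0,0,-1,0,0,0]'

```text
time: 17.2
tool_pos: [529.1, 113.6, 166.8]
tcp_rot: [-3.14, -0.0, 1.622]
contact_force: [1.3, 0.3, -0.5]
grip_width: 29.7
finger_force: 0.0
```

step_arm --targets '[0,0,0,-0.3,0,0,0,0,0,0,-0.6,0,0,0,0,0,0,-0.8,0,0,0,0,0,0,-0.8,0,0,0]'

```text
time: 17.7
tool_pos: [530.2, 113.8, 247.8]
tcp_rot: [3.137, -0.0, 1.622]
contact_force: [-0.0, -0.1, -0.4]
grip_width: 0.4
finger_force: 0.0
```

```bash
python3 - <<'E'
from h import *
o,p=snap("wrist","w5");print(o["time"],o["tool_pos"],o["tcp_rot"],o["contact_force"])
E
```

```text
17.7 [530.23960596 113.77258009 247.80714415] [ 3.13730562e+00 -1.58363421e-04  1.62246380e+00] [-0.04672092 -0.08408771 -0.37533324]
```

View pics/w5.png

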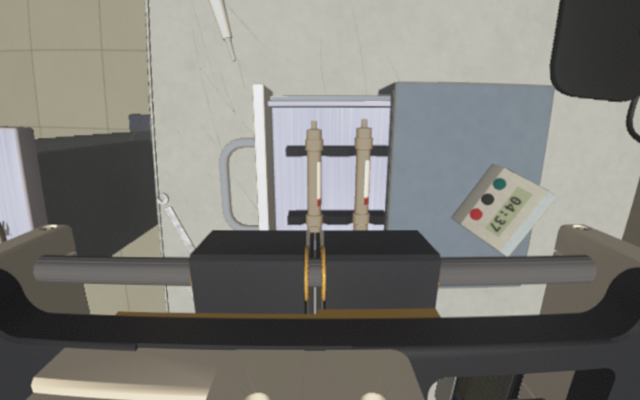

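```bash
python3 - <<'E'
from h import *
W=np.load("w5.npz")["W"];T=bot.get_obs()["tool_pos"][:2];X=np.array([np.cos(.055),np.sin(.055)]);r={}
for n,(a,b) in{"new":(300,330),"old":(350,378)}.items():
  for s,(c,d) in{"far":(132,145),"near":(190,225)}.items():
    Q=W[c:d,a:b].reshape(-1,3);Q=Q[(Q[:,2]>50)&(Q[:,2]<75)];print(n,s,len(Q),np.percentile(Q[:,2],90).round(1),((Q[:,:2].mean(0)-T)@X).round(1))
E
```

```text
new far 211 57.6 2.1
new near 535 57.3 2.5
old far 218 58.5 53.4
old near 550 58.0 54.4
```

step_arm --targets '[0,0,-0.3,0,0,0,0,0,0,-0.7,0,0,0,0]'

```text
time: 18.0
tool_pos: [458.5, 109.9, 244.2]
tcp_rot: [-3.139, 0.0, 1.622]
contact_force: [-0.6, 0.6, 0.1]
grip_width: 0.6
finger_force: 0.0
```

step_arm --targets '[0,0,-0.3,0,0,0,0,0,0,-0.65,0,0,0,0,0,0,-0.65,0,0,0,0]'

```text
time: 18.38
tool_pos: [392.4, 106.7, 244.9]
tcp_rot: [-3.139, -0.0, 1.623]
contact_force: [0.8, -0.5, -0.3]
grip_width: 0.4
finger_force: 0.0
```

```bash
python3 - <<'E'
from h import *
o,p=snap("wrist","w6");print(o["time"],o["tool_pos"],o["tcp_rot"],o["contact_force"])
E
```

```text
18.375 [392.38642671 106.69302478 244.9238259 ] [-3.13909223e+00 -3.96294126e-06  1.62280681e+00] [ 0.81801453 -0.50729726 -0.31519203]
```

step_arm --targets '[0,0,0,0.33,0,0,0,0,0,0,0.66,0,0,0,0,0,0,1,0,0,0]'

```text
time: 18.8
tool_pos: [395.7, 106.7, 144.3]
tcp_rot: [3.141, -0.0, 1.622]
contact_force: [-0.3, -0.3, -0.2]
grip_width: 0.2
finger_force: 0.0
```

step_arm --targets '[0,0,0,0.3,0,0,0,0,0,0,0.6,0,0,0,0,0,0,0.85,0,0,0,0,0,0,0.85,0,0,0]'

```text
time: 19.3
tool_pos: [394.2, 106.6, 58.9]
tcp_rot: [-3.137, 0.0, 1.622]
contact_force: [0.5, 0.3, 0.6]
grip_width: 0.3
finger_force: 0.0
```

step_arm --targets '[0,0,0.03,0,0,0,0,0,0,0.06,0,0,0,0,0,0,0.09,0,0,0,0,0,0,0.12,0,0,0,0,0,0,0.15,0,0,0,0,0,0,0.18,0,0,0,0,0,0,0.21,0,0,0,0,0,0,0.24,0,0,0,0,0,0,0.27,0,0,0,0,0,0,0.3,0,0,0,0]'

```text
time: 20.55
tool_pos: [424.7, 108.3, 60.6]
tcp_rot: [-3.141, -0.0, 1.622]
contact_force: [-3.4, -0.7, 0.9]
grip_width: 0.5
finger_force: 1.4
```

step_arm --targets '[0,0,0.04,0,0,0,0,0,0,0.08,0,0,0,0,0,0,0.13,0,0,0,0,0,0,0.18,0,0,0,0,0,0,0.23,0,0,0,0,0,0,0.28,0,0,0,0,0,0,0.33,0,0,0,0,0,0,0.38,0,0,0,0,0,0,0.43,0,0,0,0,0,0,0.48,0,0,0,0]'

```text
time: 21.8
tool_pos: [472.9, 110.8, 60.7]
tcp_rot: [-3.142, -0.0, 1.622]
contact_force: [-2.5, 0.8, -0.9]
grip_width: 0.5
finger_force: 1.4
```

step_arm --targets '[0,0,0.04,0,0,0,0,0,0,0.08,0,0,0,0,0,0,0.13,0,0,0,0,0,0,0.18,0,0,0,0,0,0,0.23,0,0,0,0,0,0,0.28,0,0,0,0,0,0,0.33,0,0,0,0,0,0,0.37,0,0,0,0,0,0,0.4,0,0,0,0,0,0,0.42,0,0,0,0]'

```text
time: 23.05
tool_pos: [514.8, 112.9, 60.7]
tcp_rot: [3.141, -0.0, 1.622]
contact_force: [-2.9, 1.3, -0.6]
grip_width: 0.5
finger_force: 1.3
```

step_arm --targets '[0,0,0.02,0,0,0,0,0,0,0.04,0,0,0,0,0,0,0.06,0,0,0,0,0,0,0.07,0,0,0,0]'

```text
time: 23.55
tool_pos: [521.8, 113.3, 60.7]
tcp_rot: [3.141, -0.0, 1.622]
contact_force: [-1.8, 1.4, -0.8]
grip_width: 0.2
finger_force: 1.3
```

step_arm --targets '[0,0,0.02,0,0,0,0,0,0,0.03,0,0,0,0,0,0,0.04,0,0,0,0,0,0,0.05,0,0,0,0]'

```text
time: 24.05
tool_pos: [526.6, 113.5, 60.8]
tcp_rot: [3.141, -0.0, 1.622]
contact_force: [-2.9, 0.7, -0.1]
grip_width: 0.8
finger_force: 1.3
```

step_arm --targets '[0,0,0.01,0,0,0,0,0,0,0.02,0,0,0,0,0,0,0.02,0,0,0,0]'

```text
time: 24.42
tool_pos: [528.8, 113.6, 60.7]
tcp_rot: [3.141, -0.0, 1.622]
contact_force: [-2.1, 0.3, -0.2]
grip_width: 0.6
finger_force: 0.9
```

step_arm --targets '[0,0,0.01,0,0,0,0,0,0,0.02,0,0,0,0,0,0,0.02,0,0,0,0]'

```text
time: 24.8
tool_pos: [530.8, 113.8, 60.7]
tcp_rot: [3.141, -0.0, 1.622]
contact_force: [-2.1, 2.0, -0.2]
grip_width: 0.5
finger_force: 0.9
```

step_arm --targets '[0,0,0.01,0,0,0,0,0,0,0.02,0,0,0,0,0,0,0.02,0,0,0,0]'

```text
time: 25.18
tool_pos: [531.0, 113.8, 60.7]
tcp_rot: [-3.138, 0.0, 1.623]
contact_force: [-7.7, -0.2, 5.3]
grip_width: -0.2
finger_force: 4.2
```

step_arm --targets '[0,0,0.01,0,0,0,0,0,0,0.02,0,0,0,0,0,0,0.02,0,0,0,0]'

```text
time: 25.55
tool_pos: [531.2, 113.8, 60.7]
tcp_rot: [-3.134, 0.0, 1.623]
contact_force: [-14.2, 0.0, 10.6]
grip_width: 0.2
finger_force: 7.6
```

step_arm --targets '[0,0,-0.05,0,0,0,0,0,0,-0.2,0,0,0,0,0,0,-0.5,0,0,0,0,0,0,-0.5,-0.3,0,0,0,0,0,-0.5,-0.6,0,0,0,0,0,-0.6,-1,0,0,0]'

```text
time: 26.3
tool_pos: [475.6, 110.6, 161.7]
tcp_rot: [3.14, 0.0, 1.622]
contact_force: [-0.3, -0.7, 0.1]
grip_width: 0.5
finger_force: 0.0
```

step_arm --targets '[0,0,0,-0.4,0,0,0,0,0,0,-0.8,0,0,0,0,0,0,-0.8,0,0,0]'

```text
time: 26.68
tool_pos: [477.0, 110.9, 244.2]
tcp_rot: [3.132, -0.0, 1.622]
contact_force: [0.0, -0.3, -1.3]
grip_width: 0.5
finger_force: 0.0
```

```bash
python3 - <<'E'
from h import *
o,p=snap("wrist","w7");print(o["time"],o["tool_pos"],o["contact_force"])
E
```

```text
26.675 [476.98792999 110.86107938 244.17598951] [ 0.01758592 -0.2849692  -1.31822005]
```

View pics/w7.png

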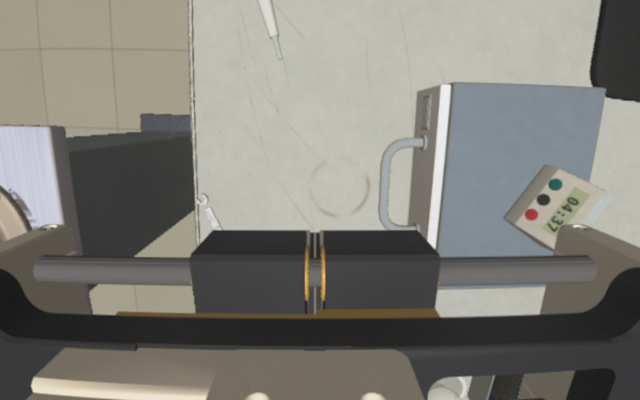

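The drawer front is flush against the cabinet at u≈445 with no gap showing, and the robot is clear of everything.

```bash
python3 -c "
from plant import bot
print(bot.close_job())"
```

```text
the job is handed in; nothing more can be done
None
```

The loose column is in the front saddles, the drawer is pushed gently shut to its stop, and the arm is clear. I handed the job in at about 26.7 s of the 59 s allowed; no verdict came back.

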